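Stage the last kitchen things for the movers

ROBOT

A 6-joint arm with a two-finger parallel gripper is mounted at the origin on the work surface. World frame = base frame: x ahead of the robot, y to its left, z up, the work surface at z = 0. Lengths are in mm, angles in rad, forces in N, time in s.
With the tool pointing down it reaches from about 275 to 750 mm from the base axis. Payload 10.2 kg.
Tool frame: the origin (TCP) lies on the mounting face of the last link; the fingertips stand arm.tcp_to_tips ahead of it and the grasp point (between the pads) lies 147 mm ahead of it (arm.tcp_to_tips is the distance from the TCP to the fingertips, in mm); z points along the fingers, y is the line along which they close (so a half turn about z gives the same grasp; the last joint's range is limited). The gripper opens to 88 mm and grips with 3 to 60 N. Pads are 18 mm wide; open, the fingers measure 123 mm over their backs; the gripper's body (75 mm by 187 mm) begins 45 mm behind the grasp point.
Start: joints at [-1.379, 0.313, 1.498, -0, 1.331, -0.223], TCP at [211.567, -480.491, 404.72] pointing down, gripper open.
Joint ranges: [-2.94, 2.94], [-0.97, 2.17], [0.19, 2.56], [-1.23, 4.37], [0.02, 3.11], [-2.88, 2.88]. Speed limits (rad/s): [2.39, 2.39, 3.01, 3.14, 3.14, 3.14].

INTERFACE

Orientations are given as a unit quaternion [x, y, z, w].
In Python, from workcell import sensors, optics, arm gives the robot as it stands. The module is installed in compiled form; this text tells all that it offers.
- The arm moves only by the tool send_rows, never from a script. Its argument "rows" is a list of rows, each a list of 3 entries, a list of its own where there are three numbers: the shift along the tool's x, y, z in mm, then the turn about the tool's z in rad, then the opening in per cent of the stroke, from 0 (shut) to 100 (fully open). In form: [[[dx, dy, dz], turn, hand], ...]. A call has 1 to 12 rows; each row is the pose to reach, as a shift and turn from the pose commanded when the call began, along the tool's axes at that moment; what a row does not reach only later rows make up. A row lasts 1/10 s, in which the tool goes at most 50 mm and 8.59 degrees, less where a joint would pass 70% of its speed; a pose out of reach is approached as far as the arm can. A call with a gripper value outside its range is refused whole. The fingers move at their own pace and stop on an object; the grip force is fixed at half the most. Time passes only in rows, so rows that repeat a pose let the fingers close. It gives the time, the measured TCP pose, the force, the opening and the grip force at its end, in the units of the state.
- sensors.sense(): the state, without advancing time (a new reading comes with each control period).
- optics.snapshot(name): name is "scene" or "top" or "wrist"; returns the picture (480x640x3 uint8, blue, green, red); there is no depth.
- optics.calibration(name): a dict with "mtx" (3x3 intrinsics, pixels), "rvec" (rotation vector, rad) and "tvec" (3), from world to camera coordinates, as OpenCV has them; the wrist camera has in their place "tool_from_camera" (4x4, takes a point from camera to tool coordinates, whose origin is the TCP and whose axes are the flange's). Camera axes: x right, y down, z forward; pixel columns grow to the right and rows downward; lengths in mm; the calibration is good to about 2 mm. The wrist camera is an equidistant fisheye: a pixel r from the principal point sees the ray r / f radians off the axis. A picture is of the moment at which its call begins: read the wrist's pose just before it. calibration takes no time and is no camera call.
- arm.hand_in(): hands the job in; it is judged then, once.
Trained networks look in the newest picture that a camera, given by its name, has taken for a name from the list of things; names that differ only in an ending like _2 or _b are one class to them, and where a whole thing is asked for, a point or a joint stands for the part that bears it (a point fixed in the world has none). Each returns a list of dicts, best first, with "confidence" (0 to 1); they miss things now and then, are a little off and sometimes report something else, mostly with a low value. They report only what shows in the picture. A call takes as long as a camera call. They do not tell look-alikes from the thing itself.
- optics.spot_in(camera, query): "extent" ([left, top, right, bottom] in pixels, round what is visible of it).
- optics.outline_of(camera, query): "mask" (480x640 bool, what is visible of it) and "extent" ([left, top, right, bottom] in pixels, round what is visible of it).
- optics.mark_of(camera, query): "position" ([row, column] in pixels: a listed point, or the origin of a listed thing).
The state is a dict: "time": time; "qpos": joint angles; "joint_vel": joint speeds; "joint_efforts": joint torques, N m; "tcp_pos": TCP position; "tcp_rot": TCP orientation; "contact_force": force on the tool from outside, world axes, zero at the start; "torque": the same for the moment, N m; "gripper_width": finger opening in mm; "grasp_force": force on a finger pad.
Only numpy, scipy, OpenCV 4.12 (cv2) and the standard library are available. Lean on these libraries where they do the work, as an engineer would, in place of code of your own. Each camera call takes 0.05 s, during which the arm holds its last target. There are 200 camera calls.

TASK

Get the last kitchen things ready for the movers: stand the squat spice jar upright in the middle of the saucepan and then close the pan with its lid, seated all the way round, and lay the ice cream scoop lengthwise down the middle of the clear storage box. Lay the soup spoon, hollow side up, flat on the counter close beside the box on its long side facing the saucepan, parallel to that side, level with the box's middle and about 3 cm clear of it. Leave the tall jar, the pepper mill and the spice carousel where they stand.

Things in the scene. Friction and masses are not known exactly. Their poses are not given: they have to be found in the camera images.
- saucepan: Red enamel saucepan, open, standing fast on the counter (does not move). Round, outer diameter 160 mm (152 mm at its foot), height 90 mm, inner diameter 150 mm, inner floor 5 mm above the counter. Origin: centre of its underside; z up. Straight handle along its +x (away from the robot), 18 mm thick, its end 211 mm from the centre, 93 mm high at most.
- storage_box: Clear plastic storage box with grey rim and end clips, open at the top, standing fast (does not move). Outer 230 mm along its own x, 160 mm along its y, 60 mm high; walls and floor 4 mm thick; the grey clips on its short ends stick out 5 mm. Origin: centre of its underside; x along its long sides, z up.
- pan_lid: Lid of the pan, red enamel, about 300 g, lying right way up. Plate 170 mm in diameter, its top 14 mm above the origin; under it a plug 132 mm wide, 8 mm deep, that drops into the pan with 9 mm to spare all round. Black round knob in the middle, 30 mm wide, 22 to 44 mm above the origin (thin stem below). Origin: centre of the plug's underside; z up; 82 mm above the counter when seated.
- ice_scoop: Stainless steel ice cream scoop, 175 mm long, about 160 g, lying with its bowl open upward. Straight round handle 24 mm in diameter along its x, its axis 12 mm above the origin, reaching from x = -88 mm to the bowl; round bowl 50 mm in diameter, 26 mm high, centred at x = +62 mm. Origin: midway along its length on the underside; x towards the bowl, z up.
- soup_spoon: White ceramic soup spoon, 142 mm long, about 70 g, lying hollow side up. Flat straight handle 16 mm wide and 12 mm thick from x = -75 mm to x = +27 mm; round bowl 44 mm in diameter, 18 mm high, centred at x = +45 mm. Origin: on the underside in the middle of the width, under the handle, 75 mm from the handle's end; x towards the bowl, z up.
- squat_jar: Squat spice jar, amber glass with steel cap, closed: a plain cylinder of diameter 56 mm, height 60 mm, about 150 g. Origin: centre of its underside; z up.
- tall_jar: Bystander: tall slim spice jar, same glass and cap: diameter 44 mm, height 110 mm, loose; too tall for the closed pan. Origin: centre of its underside.
- pepper_mill: Bystander: dark wooden pepper mill, diameter 52 mm, height 150 mm, loose. Origin: centre of its underside.
- carousel: Bystander: round steel spice carousel with two tiers of small jars, 180 mm diameter, 175 mm high, its foot fixed to the counter; it turns freely about its upright post. Origin: centre of its underside.
There are look-alikes about, which are no part of the job. Leave any purple look-alike of the pan_lid alone.

How it is judged:
By the outcome, as a careful person would: the job done as asked, in the order asked, and still so for the second after the job is handed in, with the robot touching nothing.
It also fails if it takes over 115 s, if anything falls off the work surface, if the arm or the gripper's body presses on something with over 40 N, if the wrist force passes 120 N, or if a joint passes its speed limit or range.

## Working session

There is one attempt and no reset: what is moved stays moved. The work goes in short steps, Python scripts to look and compute and a tool call to move; the robot and the scene stay as the last step left them, time stands still between calls to the robot, and variables do not carry over. Pictures are saved under pics/ and viewed, at most 18 in all, crops included, and the job is handed in when it is done.

Besides the shell and the picture viewer there is one more tool, called as name(argument=value, ...) on one line, values as JSON. send_rows: Moves the arm, as the interface text tells. Its arguments: {"type":"object","properties":{"rows":{"type":"array"}},"required":["rows"]}

```bash
mkdir -p pics; cat > h.py <<'E'
import numpy as np, cv2
from workcell import sensors, optics, arm
from scipy.spatial.transform import Rotation as R
def toworld(cam,u,v,z):
    c=optics.calibration(cam)
    if cam=='wrist':
        s=sensors.sense(); K=np.array(c['mtx']); T=np.array(c['tool_from_camera'])
        x=np.array([(u-K[0,2])/K[0,0],(v-K[1,2])/K[1,1]]); th=np.linalg.norm(x)
        d=np.array([*(x/max(th,1e-9)*np.sin(th)),np.cos(th)])
        Q=R.from_quat(s['tcp_rot']).as_matrix()
        o=Q@T[:3,3]+s['tcp_pos']; d=Q@T[:3,:3]@d
    else:
        K=np.array(c['mtx']); Rm=cv2.Rodrigues(np.array(c['rvec'],float))[0]
        d=Rm.T@np.linalg.inv(K)@[u,v,1]; o=-Rm.T@np.array(c['tvec']).ravel()
    return o+d*(z-o[2])/d[2]
E
python3 - <<'E'
from h import *
s=sensors.sense();print(s, arm.tcp_to_tips)
for n in ('scene','top'):
    cv2.imwrite(f'pics/{n}0.png',optics.snapshot(n))
    for q in ['saucepan','storage_box','pan_lid','ice_scoop','soup_spoon','squat_jar','tall_jar','pepper_mill','carousel']:
        m=optics.spot_in(n,q); p=optics.mark_of(n,q)
        print(n,q,[(np.round(a['extent']),round(a['confidence'],2)) for a in m],[(np.round(a['position']),round(a['confidence'],2),np.round(toworld(n,a['position'][1],a['position'][0],0))) for a in p])
E
```

```text
{'time': 0.0, 'qpos': array([-1.37939998e+00,  3.13462437e-01,  1.49847723e+00, -1.42368951e-05,
        1.33099832e+00, -2.23428856e-01]), 'joint_vel': array([ 8.84597686e-04, -6.29908177e-04,  3.31926250e-04,  9.42946813e-05,
       -3.69625808e-04, -2.25593182e-03]), 'joint_efforts': array([-1.32550072e-04, -4.02212834e+01, -2.52268499e+01,  6.94025424e-02,
        3.52721452e-02, -1.10460189e-04]), 'tcp_pos': array([ 211.55606291, -480.44011394,  404.1394477 ]), 'tcp_rot': array([ 9.78566439e-01,  2.05930262e-01,  3.86035691e-06, -6.72688123e-04]), 'contact_force': array([-0.47568526, -0.22095032,  0.17192157]), 'torque': array([-0.05917922, -0.0041461 ,  0.03860304]), 'grasp_force': 0.0, 'gripper_width': 88.36706058342683} 166.0
scene saucepan [(array([310., 284., 468., 381.]), 0.92)] [(array([228., 351.]), 0.74, array([430., 158.,   0.])), (array([346., 352.]), 0.66, array([ 628., -160.,    0.]))]
scene storage_box [] [(array([258., 440.]), 0.65, array([665., 175.,   0.]))]
scene pan_lid [(array([375., 169., 432., 201.]), 0.78), (array([306., 152., 359., 183.]), 0.57)] [(array(
[... 1706 characters left out ...]
., 489., 278.]), 0.42), (array([315., 233., 333., 257.]), 0.16)] [(array([247., 374.]), 0.9, array([ 441., -140.,    0.])), (array([248., 325.]), 0.37, array([434.,  -8.,   0.]))]
top tall_jar [(array([316., 234., 335., 256.]), 0.71), (array([461., 216., 489., 278.]), 0.23)] [(array([251., 322.]), 0.59, array([428.,   1.,   0.])), (array([246., 264.]), 0.41, array([440., 156.,   0.]))]
top pepper_mill [(array([219., 110., 299., 210.]), 0.71), (array([462., 140., 495., 172.]), 0.63)] [(array([164., 470.]), 0.95, array([ 675., -409.,    0.]))]
top carousel [(array([118., 114., 198., 191.]), 0.84), (array([463., 140., 496., 169.]), 0.57)] [(array([160., 165.]), 0.97, array([671., 434.,   0.]))]
```

View pics/top0.png

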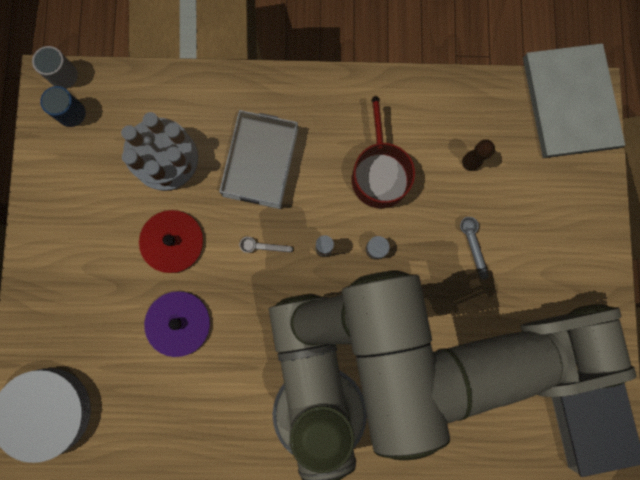

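View pics/scene0.png

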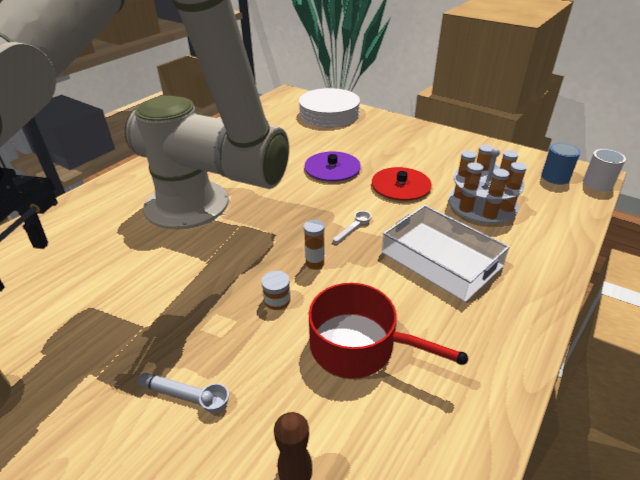

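```bash
cat >> h.py <<'E'
def mask(cam,q,near=None):
    L=optics.outline_of(cam,q)
    out=[]
    for a in L:
        m=a['mask'].astype(np.uint8); 
        if m.sum()>20: out.append((a['confidence'],m))
    return out
def wpts(cam,m,z):
    c=max(cv2.findContours(m,cv2.RETR_EXTERNAL,cv2.CHAIN_APPROX_NONE)[0],key=len)[:,0,:]
    return np.array([toworld(cam,u,v,z)[:2] for u,v in c],np.float32)
E
python3 - <<'E'
from h import *
optics.snapshot('top')
for n in ['top']:
  for q,z in [('saucepan',90),('storage_box',60),('pan_lid',14),('ice_scoop',12),('soup_spoon',6),('squat_jar',60)]:
    for c,m in mask(n,q):
        P=wpts(n,m,z); (cx,cy),r=cv2.minEnclosingCircle(P); rc=cv2.minAreaRect(P)
        print(n,q,round(c,2),'circ',np.round([cx,cy,r]),'rect',np.round(rc[0]),np.round(rc[1]),round(rc[2],1))
I=optics.snapshot('top')
for n in ['top']:
    for y,x,h in [(180,383,45)]:
        hsv=cv2.cvtColor(I,cv2.COLOR_BGR2HSV); m=(((hsv[...,0]<8)|(hsv[...,0]>172))&(hsv[...,1]>150)&(hsv[...,2]>50)).astype(np.uint8)
        for nm,(x0,x1,y0,y1),z in [('pan',(340,425,143,215),90),('lid',(130,210,200,280),14)]:
            k=np.zeros_like(m);k[y0:y1,x0:x1]=m[y0:y1,x0:x1]
            P=wpts(n,k,z);print(nm,np.round(cv2.minEnclosingCircle(P)[0]),cv2.minEnclosingCircle(P)[1],cv2.fitEllipse(P))
cv2.imwrite('pics/topbox.png',cv2.resize(I[95:220,205:305],None,fx=5,fy=4.8,interpolation=cv2.INTER_CUBIC)[:600])
c=optics.calibration('wrist');print(c)
E
```

```text
top saucepan 0.58 circ [ 682. -144.  150.] rect [ 674. -166.] [157. 291.] 76.1
top storage_box 0.73 circ [ 436. -397.   83.] rect [ 434. -391.] [165.  45.] 10.0
top storage_box 0.67 circ [665. 172. 143.] rect [666. 171.] [170. 251.] 79.7
top pan_lid 0.92 circ [446. 406.  88.] rect [448. 406.] [170. 170.] 0.9
top pan_lid 0.57 circ [230. 380.  85.] rect [230. 378.] [164. 166.] 27.2
top ice_scoop 0.86 circ [ 440. -413.   84.] rect [ 439. -408.] [168.  43.] 10.4
top soup_spoon 0.64 circ [438. 152.  72.] rect [442. 152.] [ 41. 142.] 0.9
top squat_jar 0.66 circ [ 431. -141.   32.] rect [ 432. -141.] [55. 61.] 45.4
pan [ 620. -152.] 84.7667007446289 ((622.7637329101562, -154.72044372558594), (155.6004180908203, 161.94760131835938), 33.66854476928711)
lid [447. 404.] 85.20161437988281 ((446.6078796386719, 403.98553466796875), (166.2571258544922, 167.89715576171875), 167.0351104736328)
{'mtx': array([[371.64829954,   0.        , 321.4547172 ],
       [  0.        , 371.64829954, 239.32388304],
       [  0.        ,   0.        ,   1.        ]]), 'tool_from_camera': array([[ 9.87158068e-04, -9.50945479e-01, -3.09356950e-01,
         8.02324390e+01],
       [ 9.99998835e-01,  1.29885065e-03, -8.01595809e-04,
        -3.78499386e-01],
       [ 1.16408239e-03, -3.09355798e-01,  9.50945653e-01,
         2.02603189e+01],
       [ 0.00000000e+00,  0.00000000e+00,  0.00000000e+00,
         1.00000000e+00]])}
```

View pics/topbox.png

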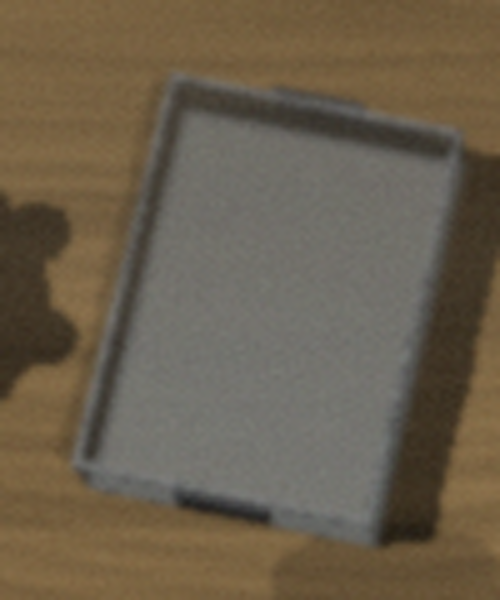

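```bash
cat >> h.py <<'E'
def go(x,y,z,yaw):
    "z = grasp point height; yaw of tool x in deg"
    s=sensors.sense(); Q=R.from_quat(s['tcp_rot']).as_matrix()
    cur=np.degrees(np.arctan2(Q[1,0],Q[0,0])); d=Q.T@(np.array([x,y,z+147])-s['tcp_pos'])
    t=-np.radians((yaw-cur+180)%360-180)
    print('go',np.round(d,1),'turn',round(t,3),'t',s['time'],'yaw',round(cur,1),'grasp',np.round(s['tcp_pos']-[0,0,147],1),'q',np.round(s['qpos'],2),'w',round(s['gripper_width'],1),'f',np.round(s['contact_force'],1),round(s['grasp_force'],1))
E
python3 -c "
from h import *
go(433,-144,170,90)"
```

```text
go [ 338.3 -218.7   87.7] turn -1.156 t 2.3 yaw 23.8 grasp [ 211.6 -480.5  257.7] q [-1.38  0.31  1.5  -0.    1.33 -0.22] w 88.1 f [ 0.7 -0.   0.3] 0.0
```

send_rows(rows=[[[338, -219, 87], -1.156, 100], [[338, -219, 87], -1.156, 100], [[338, -219, 87], -1.156, 100], [[338, -219, 87], -1.156, 100], [[338, -219, 87], -1.156, 100], [[338, -219, 87], -1.156, 100], [[338, -219, 87], -1.156, 100], [[338, -219, 87], -1.156, 100], [[338, -219, 87], -1.156, 100], [[338, -219, 87], -1.156, 100], [[338, -219, 87], -1.156, 100], [[338, -219, 87], -1.156, 100]])

```text
time: 3.5
tcp_pos: [432.2, -145.1, 318.1]
tcp_rot: [0.708, 0.706, -0.0, 0.0]
contact_force: [0.2, -0.3, -0.6]
gripper_width: 87.8
grasp_force: 0.0
```

```bash
python3 - <<'E'
from h import *
I=optics.snapshot('wrist'); cv2.imwrite('pics/w1.png',I)
for c,m in mask('wrist','squat_jar'):
    P=wpts('wrist',m,60); print(round(c,2),np.round(cv2.minEnclosingCircle(P)[0]),cv2.minEnclosingCircle(P)[1],np.argwhere(m).min(0),np.argwhere(m).max(0))
for a in optics.mark_of('wrist','squat_jar'): print(a, toworld('wrist',a['position'][1],a['position'][0],0))
go(433,-144,50,90)
E
```

```text
0.65 [ 432. -140.] 33.270477294921875 [189 280] [282 362]
{'position': [223.9, 319.9], 'confidence': 0.6} [ 430.69296627 -147.22344469    0.        ]
go [  0.9   0.7 121. ] turn -0.002 t 3.65 yaw 89.9 grasp [ 432.3 -144.8  171. ] q [-0.58  0.26  1.82 -0.    1.07 -0.58] w 88.1 f [-0.1  0.2  0.2] 0.0
```

View pics/w1.png

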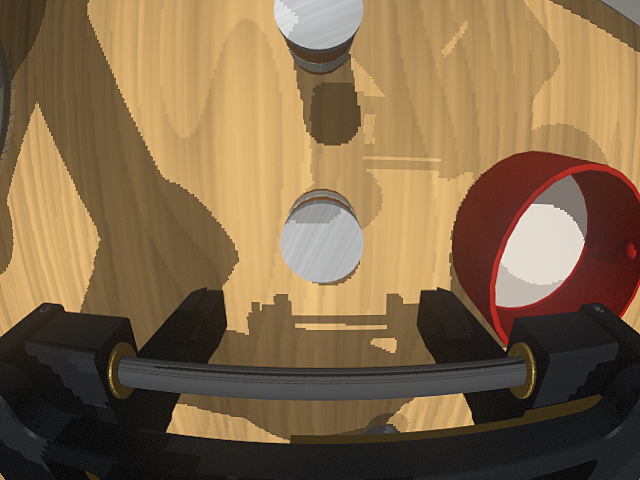

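```bash
python3 - <<'E'
from h import *
I=optics.snapshot('wrist')
print([np.round(toworld('wrist',u,v,60),1) for u,v in [(322,243),(281,243),(363,243),(322,202),(322,284)]])
hsv=cv2.cvtColor(I,cv2.COLOR_BGR2HSV)[150:300,240:400]
m=np.zeros(I.shape[:2],np.uint8); m[150:300,240:400]=(hsv[...,1]<45)&(hsv[...,2]>110)
m=cv2.morphologyEx(m,cv2.MORPH_OPEN,np.ones((9,9)))
P=wpts('wrist',m,60);print(cv2.fitEllipse(P))
go(433,-144,50,90)
E
```

```text
[array([ 432.4, -143.6,   60. ]), array([ 404.7, -143.6,   60. ]), array([ 460.2, -143.7,   60. ]), array([ 432.4, -115.4,   60. ]), array([ 432.4, -174. ,   60. ])]
((432.0580139160156, -144.5910186767578), (55.552162170410156, 56.36310577392578), 7.800930976867676)
go [  0.7   0.6 120.9] turn -0.002 t 3.7 yaw 89.9 grasp [ 432.3 -144.6  170.9] q [-0.58  0.26  1.82 -0.    1.07 -0.58] w 87.9 f [-0.6  1.1  0.8] 0.0
```

send_rows(rows=[[[0, 0, 50], 0, 100], [[0, 0, 90], 0, 100], [[0, 0, 122], 0, 100], [[0, 0, 122], 0, 100], [[0, 0, 122], 0, 0], [[0, 0, 122], 0, 0], [[0, 0, 122], 0, 0], [[0, 0, 122], 0, 0], [[0, 0, 122], 0, 0], [[0, 0, 122], 0, 0], [[0, 0, 122], 0, 0], [[0, 0, 122], 0, 0]])

```text
time: 4.9
tcp_pos: [432.8, -143.9, 196.6]
tcp_rot: [0.707, 0.707, 0.0, 0.001]
contact_force: [-0.9, -0.1, 7.0]
gripper_width: 55.6
grasp_force: 30.0
```

send_rows(rows=[[[0, 0, -40], 0, 0], [[0, 0, -80], 0, 0], [[0, 0, -115], 0, 0], [[0, 0, -115], 0, 0], [[0, 0, -115], 0, 0]])

```text
time: 5.4
tcp_pos: [432.4, -143.7, 310.6]
tcp_rot: [0.707, 0.707, 0.0, 0.0]
contact_force: [0.5, -0.9, -1.8]
gripper_width: 55.1
grasp_force: 30.0
```

```bash
python3 - <<'E'
from h import *
I=optics.snapshot('wrist'); cv2.imwrite('pics/w2.png',I)
go(622,-154,163,90)
go(622,-154,163,76)
E
```

```text
go [-10.4 189.7  -0.5] turn -0.0 t 5.45 yaw 90.0 grasp [ 432.3 -143.6  162.8] q [-0.58  0.27  1.83  0.    1.05 -0.58] w 55.3 f [-0.9 -0.6 -2.6] 30.0
go [-10.4 189.7  -0.5] turn 0.244 t 5.45 yaw 90.0 grasp [ 432.3 -143.6  162.8] q [-0.58  0.27  1.83  0.    1.05 -0.58] w 55.3 f [-0.9 -0.6 -2.6] 30.0
```

View pics/w2.png

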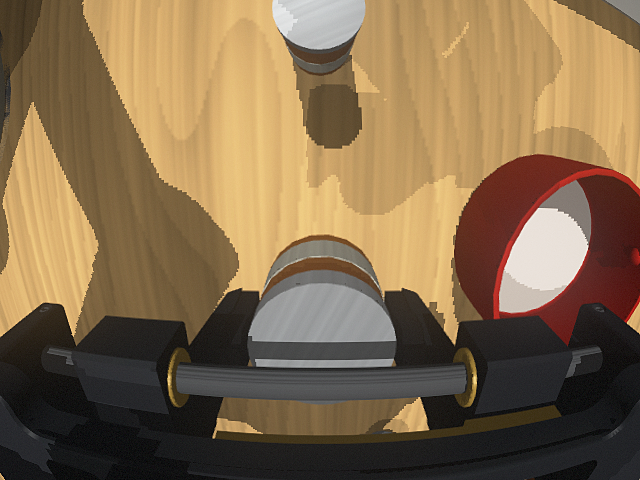

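send_rows(rows=[[[-96, 190, -5], 0, 0], [[-96, 190, -5], 0, 0], [[-96, 190, -5], 0, 0], [[-96, 190, -5], 0, 0], [[-96, 190, -5], 0, 0], [[-96, 190, -5], 0, 0], [[-96, 190, -5], 0, 0]])

```text
time: 6.15
tcp_pos: [622.1, -239.5, 313.9]
tcp_rot: [0.707, 0.707, -0.0, -0.002]
contact_force: [-1.1, -1.2, -1.4]
gripper_width: 55.3
grasp_force: 30.0
```

```bash
cat >> h.py <<'E'
def red(cam,I,z,box=None):
    hsv=cv2.cvtColor(I,cv2.COLOR_BGR2HSV); m=(((hsv[...,0]<8)|(hsv[...,0]>172))&(hsv[...,1]>150)&(hsv[...,2]>40)).astype(np.uint8)
    if box: k=np.zeros_like(m); k[box[1]:box[3],box[0]:box[2]]=1; m*=k
    return m
E
python3 - <<'E'
from h import *
I=optics.snapshot('wrist'); cv2.imwrite('pics/w3.png',I)
print(mask('wrist','saucepan')[0][0])
go(622,-154,163,90)
E
```

```text
0.59
go [85.4  0.1  5.3] turn 0.0 t 6.25 yaw 90.0 grasp [ 621.9 -239.4  168.3] q [-0.54  0.7   1.13  0.    1.31 -0.54] w 55.3 f [-2.1  0.2 -2.4] 30.0
```

View pics/w3.png

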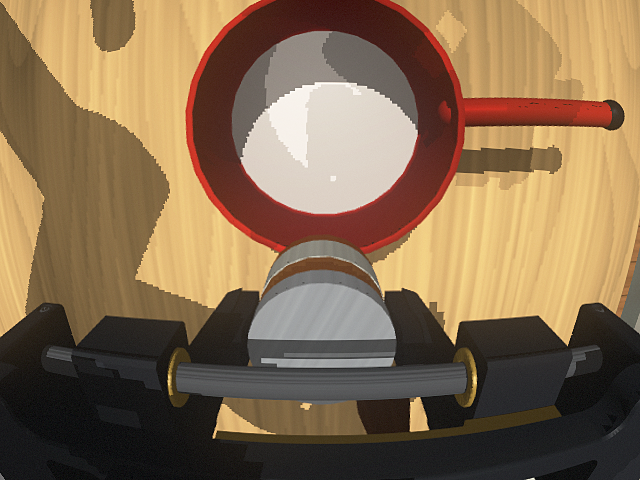

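```bash
python3 - <<'E'
from h import *
from scipy.optimize import least_squares
I=optics.snapshot('wrist')
m=red('wrist',I,90,(150,0,470,250)); m=cv2.morphologyEx(m,cv2.MORPH_CLOSE,np.ones((5,5)))
C,H=cv2.findContours(m,cv2.RETR_CCOMP,cv2.CHAIN_APPROX_NONE)
def fit(px,z):
    P=np.array([toworld('wrist',u,v,z)[:2] for u,v in px])
    r=least_squares(lambda p:np.hypot(P[:,0]-p[0],P[:,1]-p[1])-p[2],[622,-154,80],loss='soft_l1');return np.round(r.x,1),len(px),round(np.median(abs(r.fun)),2)
o=max(C,key=len)[:,0,:]; o=o[(o[:,1]>3)&(o[:,1]<235)&((o[:,0]<450)|(o[:,1]>150))]
print('rim',fit(o,90))
g=[c[:,0,:] for c,h in zip(C,H[0]) if h[3]>=0 and len(c)>200]
for c in g: print('floor',fit(c,5))
E
```

```text
rim (array([ 623.3, -157.5,   78.7]), 419, np.float64(0.19))
floor (array([ 623.9, -157.7,   74.1]), 687, np.float64(0.73))
```

send_rows(rows=[[[45, 1.6, 0], 0, 0], [[82, 1.6, 0], 0, 0], [[82, 1.6, 0], 0, 0], [[82, 1.6, 40], 0, 0], [[82, 1.6, 80], 0, 0], [[82, 1.6, 100], 0, 0], [[82, 1.6, 108], 0, 0], [[82, 1.6, 112], 0, 0], [[82, 1.6, 113], 0, 0], [[82, 1.6, 113.5], 0, 0], [[82, 1.6, 113.5], 0, 0]])

```text
time: 7.4
tcp_pos: [624.4, -157.9, 203.2]
tcp_rot: [0.707, 0.707, 0.0, 0.001]
contact_force: [1.1, -0.5, -1.5]
gripper_width: 55.5
grasp_force: 30.0
```

```bash
python3 - <<'E'
from h import *
go(623.5,-157,54.6,90)
E
```

```text
go [ 0.9 -0.9  1.6] turn 0.0 t 7.4 yaw 90.0 grasp [ 624.4 -157.9   56.2] q [-0.43  0.77  1.31 -0.    1.05 -0.43] w 55.5 f [ 1.1 -0.5 -1.5] 30.0
```

send_rows(rows=[[[0.5, -0.7, 1], 0, 0], [[0.5, -0.7, 1.6], 0, 0], [[0.5, -0.7, 1.6], 0, 0], [[0.5, -0.7, 1.6], 0, 85], [[0.5, -0.7, 1.6], 0, 85], [[0.5, -0.7, 1.6], 0, 85], [[0.5, -0.7, 1.6], 0, 85], [[0.5, -0.7, -20], 0, 85], [[0.5, -0.7, -60], 0, 85], [[0.5, -0.7, -110], 0, 85], [[-80, -0.7, -120], 0, 85], [[-80, -0.7, -120], 0, 85]])

```text
time: 8.6
tcp_pos: [623.4, -239.5, 324.4]
tcp_rot: [0.707, 0.707, 0.0, 0.002]
contact_force: [-0.2, -0.7, -0.7]
gripper_width: 74.7
grasp_force: 0.0
```

```bash
python3 - <<'E'
from h import *
I=optics.snapshot('wrist'); cv2.imwrite('pics/w4.png',I)
go(446,405,150,90)
E
```

```text
go [ 648.1 -179.3   24.2] turn -0.004 t 8.65 yaw 89.8 grasp [ 622.8 -243.7  176.7] q [-0.55  0.7   1.11 -0.    1.33 -0.54] w 74.7 f [-0.5 -4.5 -1.1] 0.0
```

View pics/w4.png

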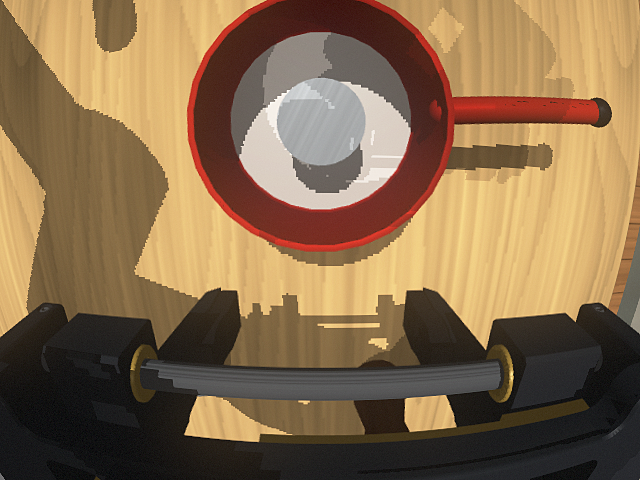

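send_rows(rows=[[[648, -179, 20], 0, 85], [[648, -179, 20], 0, 85], [[648, -179, 20], 0, 85], [[648, -179, 20], 0, 85], [[648, -179, 20], 0, 85], [[648, -179, 20], 0, 85], [[648, -179, 20], 0, 85], [[648, -179, 20], 0, 85], [[648, -179, 20], 0, 85], [[648, -179, 20], 0, 85], [[648, -179, 20], 0, 85], [[648, -179, 20], 0, 85]])

```text
time: 9.85
tcp_pos: [462.8, 342.2, 304.3]
tcp_rot: [0.707, 0.707, 0.0, 0.0]
contact_force: [1.0, -0.7, -0.2]
gripper_width: 74.6
grasp_force: 0.0
```

```bash
python3 - <<'E'
from h import *
go(446,405,150,90)
E
```

```text
go [ 62.8 -16.8   7.3] turn 0.0 t 9.85 yaw 90.0 grasp [462.8 342.2 157.3] q [ 0.43  0.52  1.47 -0.    1.15  0.43] w 74.6 f [ 1.  -0.7 -0.2] 0.0
```

send_rows(rows=[[[50, -17, 5], 0, 85], [[50, -17, 5], 0, 85], [[50, -17, 5], 0, 85], [[50, -17, 5], 0, 85]])

```text
time: 10.25
tcp_pos: [447.2, 389.4, 299.3]
tcp_rot: [0.707, 0.707, -0.0, 0.0]
contact_force: [0.3, -0.4, -0.5]
gripper_width: 75.0
grasp_force: 0.0
```

```bash
python3 - <<'E'
from h import *
I=optics.snapshot('wrist'); cv2.imwrite('pics/w5.png',I)
m=red('wrist',I,14,(100,0,540,310)); 
from scipy.optimize import least_squares
c=max(cv2.findContours(m,0,cv2.CHAIN_APPROX_NONE)[0],key=len)[:,0,:]; c=c[(c[:,1]>3)&(c[:,1]<270)]
P=np.array([toworld('wrist',u,v,14)[:2] for u,v in c])
r=least_squares(lambda p:np.hypot(P[:,0]-p[0],P[:,1]-p[1])-p[2],[446,405,85],loss='soft_l1');print(r.x,np.median(abs(r.fun)))
h=cv2.cvtColor(I,cv2.COLOR_BGR2HSV); k=np.zeros_like(m);k[140:290,250:400]=(h[...,2]<60)[140:290,250:400]
P=wpts('wrist',k,44);print(cv2.minEnclosingCircle(P))
go(446,405,36,90)
E
```

```text
[444.77484953 404.05081878  84.07447884] 0.20973724756075285
((444.6133117675781, 406.30816650390625), 15.612195014953613)
go [ 15.8  -1.5 116.5] turn -0.002 t 10.3 yaw 89.9 grasp [447.5 389.2 152.5] q [ 0.52  0.56  1.42 -0.    1.17  0.52] w 74.9 f [-0.3 -0.1 -0.3] 0.0
```

View pics/w5.png

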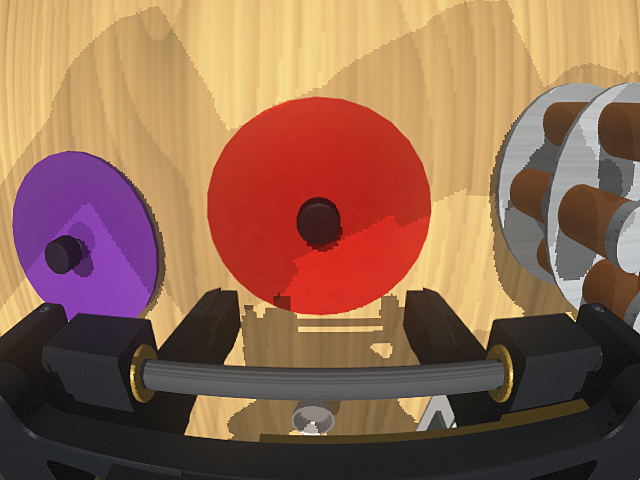

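send_rows(rows=[[[15.3, -2.7, 40], 0, 85], [[15.3, -2.7, 80], 0, 85], [[15.3, -2.7, 105], 0, 85], [[15.3, -2.7, 115], 0, 85], [[15.3, -2.7, 115.5], 0, 85], [[15.3, -2.7, 115.5], 0, 0], [[15.3, -2.7, 115.5], 0, 0], [[15.3, -2.7, 115.5], 0, 0], [[15.3, -2.7, 115.5], 0, 0], [[15.3, -2.7, 115.5], 0, 0], [[15.3, -2.7, 115.5], 0, 0], [[15.3, -2.7, 115.5], 0, 0]])

```text
time: 11.5
tcp_pos: [444.2, 405.6, 184.1]
tcp_rot: [0.707, 0.707, 0.0, 0.0]
contact_force: [-0.6, -0.5, 1.4]
gripper_width: 29.1
grasp_force: 30.0
```

```bash
python3 - <<'E'
from h import *
go(623.5,-157.6,200,90)
E
```

```text
go [-563.2  179.3 -162.9] turn 0.0 t 11.5 yaw 90.0 grasp [444.2 405.6  37.1] q [ 0.55  0.72  1.47 -0.    0.95  0.55] w 29.1 f [-0.6 -0.5  1.4] 30.0
```

send_rows(rows=[[[0, 0, -20], 0, 0], [[0, 0, -50], 0, 0], [[0, 0, -90], 0, 0], [[0, 0, -130], 0, 0], [[-20, 6, -160], 0, 0], [[-50, 16, -163], 0, 0], [[-85, 27, -163], 0, 0], [[-120, 38, -163], 0, 0], [[-160, 51, -163], 0, 0], [[-200, 64, -163], 0, 0], [[-240, 76, -163], 0, 0], [[-280, 89, -163], 0, 0]])

```text
time: 12.7
tcp_pos: [533.2, 123.9, 346.5]
tcp_rot: [0.707, 0.707, -0.0, -0.0]
contact_force: [-0.4, 0.4, -1.9]
gripper_width: 29.3
grasp_force: 30.0
```

send_rows(rows=[[[-40, 13, 0], 0, 0], [[-80, 26, 0], 0, 0], [[-120, 39, 0], 0, 0], [[-160, 52, 0], 0, 0], [[-200, 65, 0], 0, 0], [[-240, 78, 0], 0, 0], [[-265, 86, 0], 0, 0], [[-280, 90, 0], 0, 0], [[-280, 90, 0], 0, 0], [[-280, 90, 0], 0, 0]])

```text
time: 13.7
tcp_pos: [623.0, -153.5, 346.6]
tcp_rot: [0.707, 0.707, 0.0, -0.001]
contact_force: [-0.4, 0.9, -2.1]
gripper_width: 28.8
grasp_force: 30.0
```

```bash
python3 - <<'E'
from h import *
I=optics.snapshot('scene'); cv2.imwrite('pics/s6.png',I)
go(623.5,-156.5,120,90)
E
```

```text
go [-3.5  0.5 79.8] turn 0.001 t 13.75 yaw 90.1 grasp [ 623.  -153.1  199.8] q [-0.42  0.62  1.19  0.    1.34 -0.42] w 29.0 f [ 0.5  0.1 -2.2] 30.0
```

View pics/s6.png

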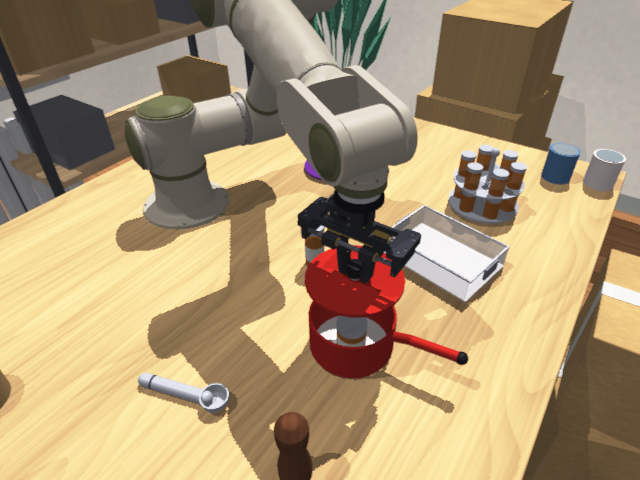

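send_rows(rows=[[[-3.5, 0.5, 20], 0, 0], [[-3.5, 0.5, 45], 0, 0], [[-3.5, 0.5, 62], 0, 0], [[-3.5, 0.5, 70], 0, 0], [[-3.5, 0.5, 75], 0, 0], [[-3.5, 0.5, 78], 0, 0], [[-3.5, 0.5, 79], 0, 0], [[-3.5, 0.5, 80], 0, 0], [[-3.5, 0.5, 80], 0, 0]])

```text
time: 14.65
tcp_pos: [623.7, -158.0, 267.2]
tcp_rot: [0.707, 0.707, 0.0, 0.0]
contact_force: [0.1, -0.9, -1.8]
gripper_width: 29.0
grasp_force: 30.0
```

```bash
python3 - <<'E'
from h import *
go(623.5,-156.5,119.1,90)
E
```

```text
go [ 1.5 -0.2  1.1] turn -0.0 t 14.65 yaw 90.0 grasp [ 623.7 -158.   120.2] q [-0.43  0.69  1.27  0.    1.17 -0.43] w 29.0 f [ 0.1 -0.9 -1.8] 30.0
```

send_rows(rows=[[[1, 0, 0.6], 0, 0], [[1, 0, 1.2], 0, 0], [[1, 0, 1.6], 0, 0], [[1, 0, 1.6], 0, 60], [[1, 0, 1.6], 0, 60], [[1, 0, 1.6], 0, 60], [[1, 0, 1.6], 0, 60], [[1, 0, -20], 0, 60], [[1, 0, -60], 0, 60], [[-60, 0, -90], 0, 60], [[-80, 0, -90], 0, 60], [[-80, 0, -90], 0, 60]])

```text
time: 15.85
tcp_pos: [623.0, -241.9, 358.0]
tcp_rot: [0.709, 0.706, -0.0, 0.002]
contact_force: [0.2, 0.7, -0.4]
gripper_width: 52.9
grasp_force: 0.0
```

```bash
python3 - <<'E'
from h import *
from scipy.optimize import least_squares
I=optics.snapshot('wrist'); cv2.imwrite('pics/w7.png',I)
S=optics.snapshot('scene'); 
cv2.imwrite('pics/s7.png',np.hstack([cv2.resize(S[250:400,290:480],None,fx=2,fy=2),cv2.resize(I[:300,120:520],None,fx=1,fy=1)]))
m=red('wrist',I,96,(100,0,540,310)); m=cv2.morphologyEx(m,cv2.MORPH_OPEN,np.ones((45,45)))
c=max(cv2.findContours(m,0,cv2.CHAIN_APPROX_NONE)[0],key=len)[:,0,:]; c=c[(c[:,1]>3)&(c[:,1]<270)]
P=np.array([toworld('wrist',u,v,96)[:2] for u,v in c])
r=least_squares(lambda p:np.hypot(P[:,0]-p[0],P[:,1]-p[1])-p[2],[623,-157,85],loss='soft_l1');print(r.x,np.median(abs(r.fun)))
go(437,-411,150,90)
E
```

```text
[ 622.6701667  -153.76256315   83.55960365] 0.25704617929201845
go [-173.  -186.3   59.3] turn -0.001 t 15.95 yaw 89.9 grasp [ 623.5 -238.3  209.4] q [-0.54  0.67  1.07  0.    1.4  -0.54] w 53.1 f [ 0.8  0.2 -0.9] 0.0
```

View pics/s7.png

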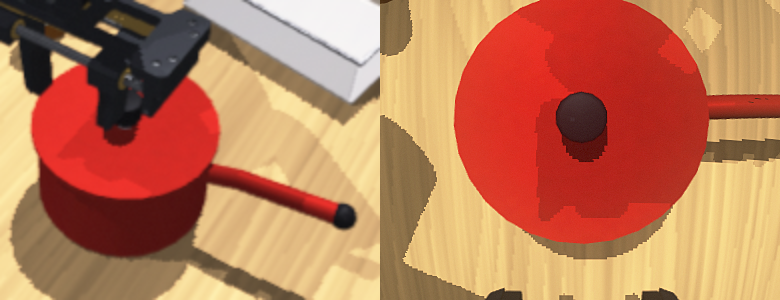

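```bash
python3 - <<'E'
from h import *
go(425,-413,150,13)
E
```

```text
go [-175.  -198.3   59.3] turn 1.343 t 15.95 yaw 89.9 grasp [ 623.5 -238.3  209.4] q [-0.54  0.67  1.07  0.    1.4  -0.54] w 53.1 f [ 0.8  0.2 -0.9] 0.0
```

send_rows(rows=[[[-175, -198, 59], 1.343, 85], [[-175, -198, 59], 1.343, 85], [[-175, -198, 59], 1.343, 85], [[-175, -198, 59], 1.343, 85], [[-175, -198, 59], 1.343, 85], [[-175, -198, 59], 1.343, 85], [[-175, -198, 59], 1.343, 85], [[-175, -198, 59], 1.343, 85], [[-175, -198, 59], 1.343, 85], [[-175, -198, 59], 1.343, 85], [[-175, -198, 59], 1.343, 85], [[-175, -198, 59], 1.343, 85]])

```text
time: 17.15
tcp_pos: [425.9, -412.5, 297.7]
tcp_rot: [0.993, 0.115, -0.0, -0.0]
contact_force: [-0.3, -0.3, -0.3]
gripper_width: 74.8
grasp_force: 0.0
```

```bash
python3 - <<'E'
from h import *
I=optics.snapshot('wrist'); cv2.imwrite('pics/w8.png',I)
for c,m in mask('wrist','ice_scoop')[:2]:
    P=wpts('wrist',m,12); rc=cv2.minAreaRect(P); print(c,np.round(rc[0]),np.round(rc[1]),rc[2])
go(425,-413,150,13)
E
```

```text
0.6 [ 436. -407.] [177.  51.] 10.881539344787598
go [-0.8  0.1  0.8] turn 0.003 t 17.25 yaw 13.2 grasp [ 425.8 -412.7  150.8] q [-0.97  0.56  1.42  0.    1.16  0.37] w 75.0 f [ 0.5  0.2 -0.3] 0.0
```

View pics/w8.png

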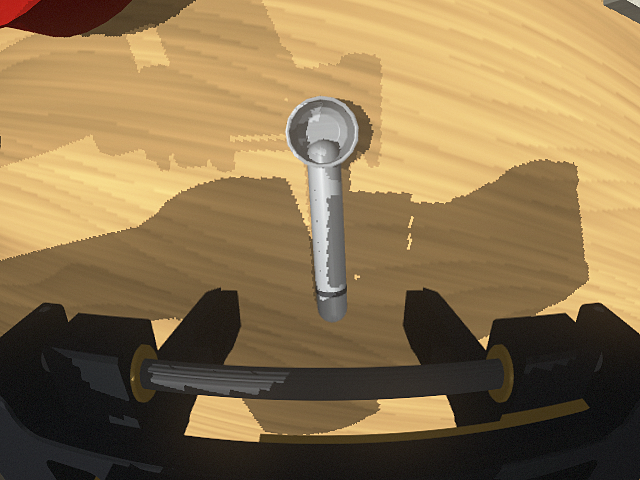

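```bash
python3 - <<'E'
from h import *
b=toworld('wrist',322,131,26); e=toworld('wrist',332.5,320,10); a=toworld('wrist',326,175,14); f=toworld('wrist',331,288,14)
for p,q in ((e,b),(f,a)): print(p,q,np.linalg.norm((q-p)[:2]),np.degrees(np.arctan2(*(q-p)[1::-1])))
u=(b-e)[:2]/np.linalg.norm((b-e)[:2]); yaw=np.degrees(np.arctan2(u[1],u[0])); o=b[:2]-62*u; g=o+10*u
print(o,g,yaw); go(g[0],g[1],21,yaw)
E
```

```text
[ 352.53304434 -438.70064279   10.        ] [ 498.07550779 -395.48813881   26.        ] 151.82203123056638 16.536496675141176
[ 382.82272546 -429.86817109   14.        ] [ 467.84386352 -405.53042444   14.        ] 88.43596456463598 15.974047228450518
[ 438.63991296 -413.13495347] [ 448.22629922 -410.28869304] 16.536496675141173
go [ 22.4   2.8 129.8] turn -0.059 t 17.25 yaw 13.2 grasp [ 425.8 -412.7  150.8] q [-0.97  0.56  1.42  0.    1.16  0.37] w 75.0 f [ 0.5  0.2 -0.3] 0.0
```

send_rows(rows=[[[22.4, 2.6, 50], -0.054, 85], [[22.4, 2.6, 90], -0.054, 85], [[22.4, 2.6, 115], -0.054, 85], [[22.4, 2.6, 125], -0.054, 85], [[22.4, 2.6, 129], -0.054, 85], [[22.4, 2.6, 129], -0.054, 0], [[22.4, 2.6, 129], -0.054, 0], [[22.4, 2.6, 129], -0.054, 0], [[22.4, 2.6, 129], -0.054, 0], [[22.4, 2.6, 129], -0.054, 0], [[22.4, 2.6, 129], -0.054, 0], [[22.4, 2.6, 129], -0.054, 0]])

```text
time: 18.45
tcp_pos: [448.1, -410.5, 169.0]
tcp_rot: [0.99, 0.14, 0.0, 0.0]
contact_force: [-0.5, -0.1, 0.5]
gripper_width: 23.3
grasp_force: 30.0
```

send_rows(rows=[[[0, 0, -10], 0, 0], [[0, 0, -40], 0, 0], [[0, 0, -80], 0, 0], [[0, 0, -120], 0, 0], [[0, 0, -160], 0, 0], [[0, 0, -180], 0, 0], [[0, 0, -180], 0, 0]])

```text
time: 19.15
tcp_pos: [448.1, -410.4, 352.3]
tcp_rot: [0.99, 0.14, 0.001, 0.003]
contact_force: [-0.2, 0.5, -3.9]
gripper_width: 23.3
grasp_force: 30.0
```

```bash
python3 - <<'E'
from h import *
I=optics.snapshot('wrist'); cv2.imwrite('pics/w9.png',I)
go(560,190,200,-13)
E
```

```text
go [ 274.5 -545.4    2. ] turn 0.509 t 19.2 yaw 16.1 grasp [ 448.  -410.3  202.7] q [-0.93  0.54  1.31  0.    1.29  0.35] w 23.0 f [-0.4  0.6 -2.5] 30.0
```

send_rows(rows=[[[22, -45, 0], 0.04, 0], [[44, -88, 0], 0.08, 0], [[66, -132, 0], 0.13, 0], [[88, -176, 0], 0.17, 0], [[110, -219, 0], 0.21, 0], [[132, -262, 0], 0.25, 0], [[154, -306, 0], 0.3, 0], [[176, -350, 0], 0.34, 0], [[198, -394, 0], 0.38, 0], [[220, -437, 0], 0.42, 0], [[242, -480, 0], 0.46, 0], [[264, -524, 0], 0.5, 0]])

```text
time: 20.4
tcp_pos: [555.7, 168.3, 346.8]
tcp_rot: [0.994, -0.11, -0.002, 0.0]
contact_force: [0.4, -0.7, -2.1]
gripper_width: 23.3
grasp_force: 30.0
```

send_rows(rows=[[[0, -20, 0], 0, 0], [[0, -20, 0], 0, 0], [[0, -20, 0], 0, 0], [[0, -20, 0], 0, 0]])

```text
time: 20.8
tcp_pos: [560.2, 184.7, 348.1]
tcp_rot: [0.994, -0.109, -0.001, 0.0]
contact_force: [0.8, 0.1, -2.8]
gripper_width: 23.1
grasp_force: 30.0
```

```bash
python3 - <<'E'
from h import *
I=optics.snapshot('wrist'); cv2.imwrite('pics/w10.png',I)
go(560,190,200,-13)
E
```

```text
go [-1.4 -5.2  1.4] turn 0.007 t 20.85 yaw -12.6 grasp [560.3 184.6 201.4] q [ 0.12  0.5   1.37 -0.    1.27  1.91] w 23.0 f [ 0.4  0.1 -2.6] 30.0
```

View pics/w10.png

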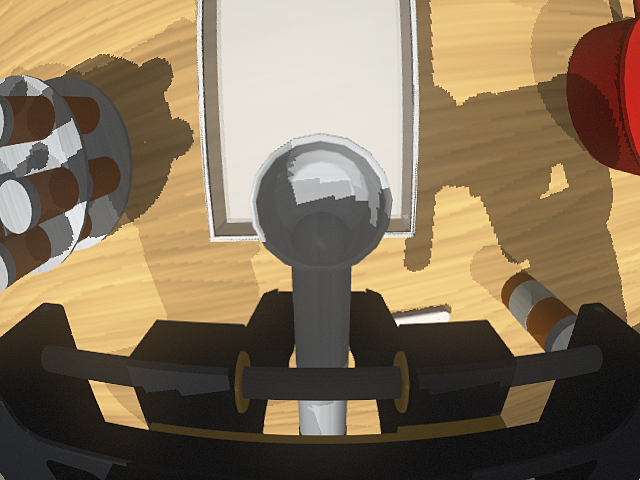

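```bash
python3 - <<'E'
from h import *
f=lambda u,v:toworld('wrist',u,v,60)[:2]
nl,nr,fl,fr=f(210,240),f(414,236),f(199,15),f(418,15)
print(nl,nr,fl,fr,'width',np.linalg.norm(nl-nr),np.linalg.norm(fl-fr))
for a,b in ((nl,fl),(nr,fr)): print(np.degrees(np.arctan2(*(b-a)[::-1])))
print(np.degrees(np.arctan2(*(nl-nr)[::-1]))-90)
u=(fl-nl)/np.linalg.norm(fl-nl)+(fr-nr)/np.linalg.norm(fr-nr);u/=np.linalg.norm(u)
c=(nl+nr)/2+115*u;print('box centre',c,np.degrees(np.arctan2(u[1],u[0])))
# top view check
t=lambda x,y:toworld('top',x/5+205,y/4.8+95,60)[:2]
T=[t(175,75),t(462,130),t(382,535),t(78,468)];print(T,np.mean(T,0))
E
```

```text
[571.22914022 271.82974452] [539.97641446 116.13020419] [741.33892839 236.64188066] [704.33651457  81.31316041] width 158.80516278055373 159.67526408882682
-11.687022718012912
-11.96037948825669
-11.349845862153842
box centre [668.1627893  170.41636455] -11.823701103134802
[array([794.7957636 , 225.26503534]), array([765.89926569,  71.24424485]), array([535.66920209, 108.86884339]), array([570.28590785, 268.57078424])] [666.6625348  168.48722695]
```

```bash
python3 - <<'E'
from h import *
go(677.4,168,26,-11.7)
E
```

```text
go [118.1  -9.4 175.3] turn -0.015 t 20.85 yaw -12.6 grasp [560.3 184.6 201.4] q [ 0.12  0.5   1.37 -0.    1.27  1.91] w 23.0 f [ 0.4  0.1 -2.6] 30.0
```

send_rows(rows=[[[45, -4, 0], 0, 0], [[85, -7, 0], -0.015, 0], [[118, -9.4, 0], -0.015, 0], [[118, -9.4, 0], -0.015, 0], [[118, -9.4, 45], -0.015, 0], [[118, -9.4, 90], -0.015, 0], [[118, -9.4, 130], -0.015, 0], [[118, -9.4, 155], -0.015, 0], [[118, -9.4, 165], -0.015, 0], [[118, -9.4, 170], -0.015, 0], [[118, -9.4, 173], -0.015, 0], [[118, -9.4, 173], -0.015, 0]])

```text
time: 22.05
tcp_pos: [677.7, 169.4, 177.1]
tcp_rot: [0.995, -0.101, 0.001, -0.0]
contact_force: [-0.3, -0.3, -2.0]
gripper_width: 23.0
grasp_force: 30.0
```

```bash
python3 - <<'E'
from h import *
go(677.4,168,26,-11.7)
E
```

```text
go [-0.   1.4  4.1] turn 0.001 t 22.05 yaw -11.7 grasp [677.7 169.4  30.1] q [ 0.08  0.92  1.11 -0.    1.12  1.85] w 23.0 f [-0.3 -0.3 -2. ] 30.0
```

send_rows(rows=[[[0, 1.2, 2], 0, 0], [[0, 1.2, 3.7], 0, 0], [[0, 1.2, 3.9], 0, 0], [[0, 1.2, 3.9], 0, 50], [[0, 1.2, 3.9], 0, 50], [[0, 1.2, 3.9], 0, 50], [[0, 1.2, 3.9], 0, 50], [[0, 1.2, -10], 0, 50], [[0, 1.2, -50], 0, 50], [[0, 1.2, -100], 0, 50], [[-30, 1.2, -140], 0, 50], [[-60, 1.2, -160], 0, 50]])

```text
time: 23.25
tcp_pos: [617.8, 180.3, 340.9]
tcp_rot: [0.995, -0.102, 0.003, -0.001]
contact_force: [0.1, -1.0, 0.3]
gripper_width: 44.3
grasp_force: 0.0
```

```bash
python3 - <<'E'
from h import *
S=optics.snapshot('top'); 
cv2.imwrite('pics/t11.png',cv2.resize(S[90:280,200:440],None,fx=3,fy=3,interpolation=cv2.INTER_CUBIC))
go(435,180,150,-90); go(435,120,150,90)
E
```

```text
go [-176.    38.1   45. ] turn 1.369 t 23.3 yaw -11.5 grasp [614.8 182.  196.2] q [0.11 0.62 1.2  0.   1.32 1.88] w 44.2 f [-1.8  1.7  2.9] 0.0
go [-164.    96.8   44.9] turn -1.772 t 23.3 yaw -11.5 grasp [614.8 182.  196.2] q [0.11 0.62 1.2  0.   1.32 1.88] w 44.2 f [-1.8  1.7  2.9] 0.0
```

send_rows(rows=[[[-164, 97, 44], -1.772, 60], [[-164, 97, 44], -1.772, 60], [[-164, 97, 44], -1.772, 60], [[-164, 97, 44], -1.772, 60], [[-164, 97, 44], -1.772, 60], [[-164, 97, 44], -1.772, 60], [[-164, 97, 44], -1.772, 60], [[-164, 97, 44], -1.772, 60], [[-164, 97, 44], -1.772, 60], [[-164, 97, 44], -1.772, 60], [[-164, 97, 44], -1.772, 60], [[-164, 97, 44], -1.772, 60]])

```text
time: 24.5
tcp_pos: [438.3, 118.5, 292.8]
tcp_rot: [0.706, 0.708, 0.0, 0.0]
contact_force: [-0.1, -0.8, 0.6]
gripper_width: 52.5
grasp_force: 0.0
```

```bash
python3 - <<'E'
from h import *
I=optics.snapshot('wrist'); cv2.imwrite('pics/w12.png',I)
go(435,120,150,90)
E
```

```text
go [ 1.5 -3.3 -4.3] turn 0.009 t 24.55 yaw 90.5 grasp [438.3 118.5 145.7] q [ 0.01  0.29  1.85 -0.    1.   -0.  ] w 52.6 f [ 0.2  0.4 -0.3] 0.0
```

View pics/w12.png

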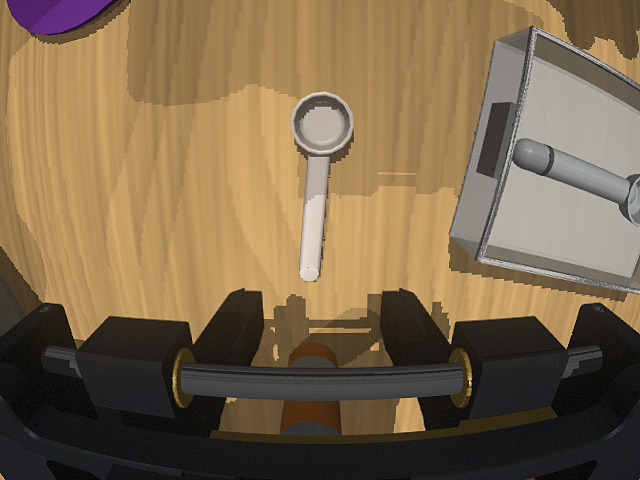

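View pics/t11.png

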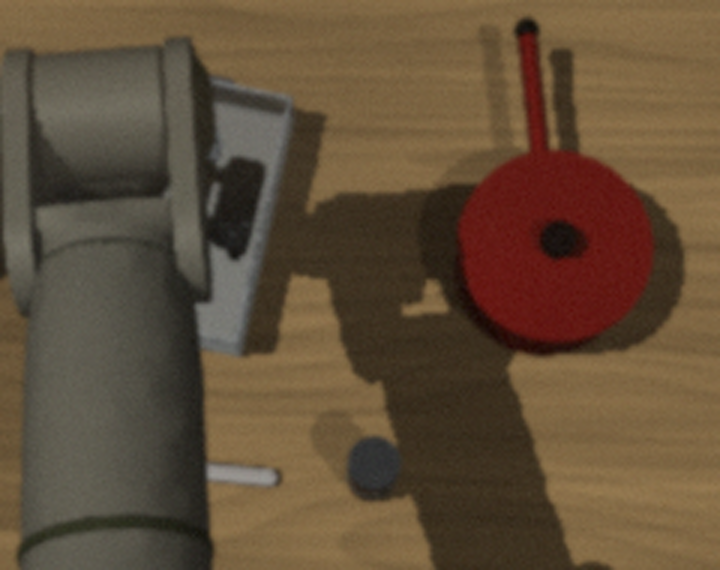

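```bash
python3 - <<'E'
from h import *
b=toworld('wrist',322,125,18); e=toworld('wrist',309,277,11); a=toworld('wrist',317.5,165,12); f=toworld('wrist',311,262,12)
for p,q in ((e,b),(f,a)): print(p,q,np.linalg.norm((q-p)[:2]),np.degrees(np.arctan2(*(q-p)[1::-1])))
u=(b-e)[:2]/np.linalg.norm((b-e)[:2]); yaw=np.degrees(np.arctan2(u[1],u[0])); o=b[:2]-45*u; g=o+4*u
print(o,g,yaw); go(g[0],g[1],23,yaw)
E
```

```text
[429.08623254  83.96375925  11.        ] [437.85535792 197.72652198  18.        ] 114.10023551399482 85.59221060139386
[430.64728506  96.76495983  12.        ] [435.00669938 169.50168405  12.        ] 72.8672460288413 86.57012859120853
[434.39690194 152.8596179 ] [434.70432025 156.84778715] 85.59221060139386
go [ 38.4  -3.4 122.7] turn 0.086 t 24.55 yaw 90.5 grasp [438.3 118.5 145.7] q [ 0.01  0.29  1.85 -0.    1.   -0.  ] w 52.6 f [ 0.2  0.4 -0.3] 0.0
```

send_rows(rows=[[[38.4, -3.6, 40], 0.08, 60], [[38.4, -3.6, 80], 0.08, 60], [[38.4, -3.6, 105], 0.08, 60], [[38.4, -3.6, 118], 0.08, 60], [[38.4, -3.6, 123.5], 0.08, 60], [[38.4, -3.6, 123.5], 0.08, 0], [[38.4, -3.6, 123.5], 0.08, 0], [[38.4, -3.6, 123.5], 0.08, 0], [[38.4, -3.6, 123.5], 0.08, 0], [[38.4, -3.6, 123.5], 0.08, 0], [[38.4, -3.6, 123.5], 0.08, 0], [[38.4, -3.6, 123.5], 0.08, 0]])

```text
time: 25.75
tcp_pos: [434.9, 156.9, 168.8]
tcp_rot: [0.736, 0.678, 0.0, 0.0]
contact_force: [-1.9, -0.8, 6.3]
gripper_width: 15.4
grasp_force: 30.0
```

```bash
python3 - <<'E'
from h import *
go(434.7,156.8,152,86)
c=np.array([667.8,170]); u=np.array([np.cos(np.radians(-11.7)),np.sin(np.radians(-11.7))]); n=np.array([u[1],-u[0]])
p=c+(80+30+22)*n; o=p-4*u   # bowl toward robot (-u): origin so that mid (x=-4 of spoon) is level
g=o-4*u   # grasp at spoon x=+4
print(p,o,g)
E
```

```text
go [-1.000e-01 -1.000e-01 -1.302e+02] turn -0.012 t 25.75 yaw 85.3 grasp [434.9 156.9  21.8] q [ 0.09  0.53  1.91 -0.    0.7   0.17] w 15.4 f [-1.9 -0.8  6.3] 30.0
[641.03207701  40.742589  ] [637.11518577  41.55373818] [633.19829453  42.36488736]
```

send_rows(rows=[[[0, 0, -15], 0, 0], [[0, 0, -50], 0, 0], [[0, 0, -95], 0, 0], [[0, 0, -130], -0.1, 0], [[0, 0, -140], -0.25, 0], [[0, 0, -140], -0.4, 0], [[0, 0, -140], -0.55, 0], [[0, 0, -140], -0.7, 0], [[0, 0, -140], -0.85, 0], [[0, 0, -140], -1.0, 0], [[0, 0, -140], -1.15, 0], [[0, 0, -140], -1.3, 0]])

```text
time: 26.95
tcp_pos: [434.7, 156.9, 308.2]
tcp_rot: [0.172, 0.985, -0.0, -0.0]
contact_force: [0.0, 0.7, -1.4]
gripper_width: 15.2
grasp_force: 30.0
```

```bash
python3 - <<'E'
from h import *
go(633.2,42.4,160,168.3)
E
```

```text
go [-225.6  -40.2    1.1] turn -0.142 t 26.95 yaw 160.1 grasp [434.7 156.9 161.2] q [ 0.09  0.28  1.81  0.    1.05 -1.13] w 15.2 f [ 0.   0.7 -1.4] 30.0
```

send_rows(rows=[[[-40, -7, 0], -0.14, 0], [[-80, -14, 0], -0.14, 0], [[-120, -21, 0], -0.14, 0], [[-160, -28, 0], -0.14, 0], [[-195, -35, 0], -0.14, 0], [[-226, -40, 0], -0.14, 0], [[-226, -40, 0], -0.142, 0], [[-226, -40, 40], -0.142, 0], [[-226, -40, 60], -0.142, 0], [[-226, -40, 70], -0.142, 0], [[-226, -40, 70], -0.142, 0], [[-226, -40, 70], -0.142, 0]])

```text
time: 28.15
tcp_pos: [633.2, 41.5, 239.5]
tcp_rot: [0.105, 0.994, 0.0, 0.001]
contact_force: [0.9, -0.1, -0.6]
gripper_width: 15.6
grasp_force: 30.0
```

```bash
python3 - <<'E'
from h import *
go(633.2,42.4,22.3,168.3)
I=optics.snapshot('wrist'); cv2.imwrite('pics/w13.png',I)
E
```

```text
go [ 0.3  0.9 70.2] turn -0.006 t 28.15 yaw 167.9 grasp [633.2  41.5  92.5] q [-0.12  0.71  1.33  0.    1.1  -1.48] w 15.6 f [ 0.9 -0.1 -0.6] 30.0
```

View pics/w13.png

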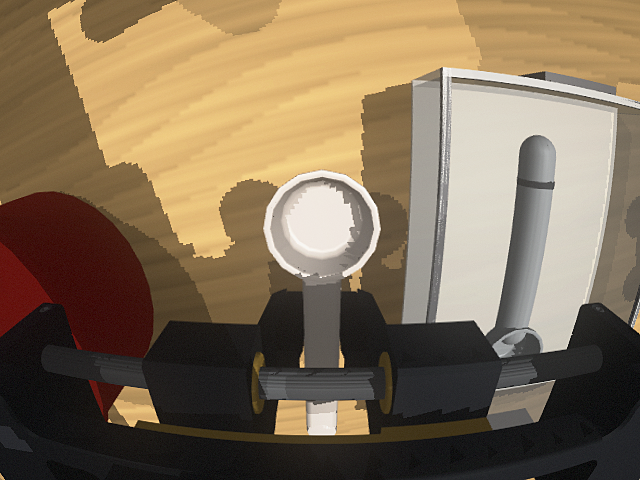

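send_rows(rows=[[[0.3, 0.7, 30], -0.006, 0], [[0.3, 0.7, 50], -0.006, 0], [[0.3, 0.7, 62], -0.006, 0], [[0.3, 0.7, 67], -0.006, 0], [[0.3, 0.7, 69], -0.006, 0], [[0.3, 0.7, 69.5], -0.006, 0], [[0.3, 0.7, 69.5], -0.006, 0]])

```text
time: 28.9
tcp_pos: [633.1, 42.0, 169.8]
tcp_rot: [0.102, 0.995, 0.0, 0.001]
contact_force: [-0.7, 1.1, -1.0]
gripper_width: 15.6
grasp_force: 30.0
```

```bash
python3 - <<'E'
from h import *
go(633.2,42.4,21.8,168.3)
E
```

```text
go [0.  0.4 1. ] turn -0.001 t 28.9 yaw 168.3 grasp [633.1  42.   22.8] q [-0.12  0.8   1.36  0.    0.98 -1.48] w 15.6 f [-0.7  1.1 -1. ] 30.0
```

send_rows(rows=[[[0, 0.3, 0.7], 0, 0], [[0, 0.3, 1], 0, 0], [[0, 0.3, 1], 0, 45], [[0, 0.3, 1], 0, 45], [[0, 0.3, 1], 0, 45], [[0, 0.3, 1], 0, 45], [[0, 0.3, -10], 0, 45], [[0, 0.3, -40], 0, 45], [[0, 0.3, -90], 0, 45], [[0, 0.3, -140], 0, 45], [[-40, 0.3, -190], 0, 45], [[-60, 0.3, -200], 0, 45]])

```text
time: 30.1
tcp_pos: [691.7, 30.2, 374.9]
tcp_rot: [0.102, 0.995, -0.0, 0.003]
contact_force: [-0.4, -0.5, 0.2]
gripper_width: 39.7
grasp_force: 0.0
```

send_rows(rows=[[[0, 0, 0], 0, 45], [[0, 0, 0], 0, 45]])

```text
time: 30.3
tcp_pos: [691.5, 30.1, 368.5]
tcp_rot: [0.102, 0.995, 0.0, -0.0]
contact_force: [0.4, 0.2, -0.7]
gripper_width: 39.4
grasp_force: 0.0
```

```bash
python3 - <<'E'
from h import *
I=optics.snapshot('wrist'); cv2.imwrite('pics/w14.png',I)
go(400,-300,200,90)
E
```

```text
go [ 217.9 -382.6   21.4] turn 1.366 t 30.35 yaw 168.3 grasp [691.1  30.3 220.8] q [-0.13  0.72  0.95  0.    1.47 -1.49] w 39.7 f [-0.8  0.3 -0.2] 0.0
```

View pics/w14.png

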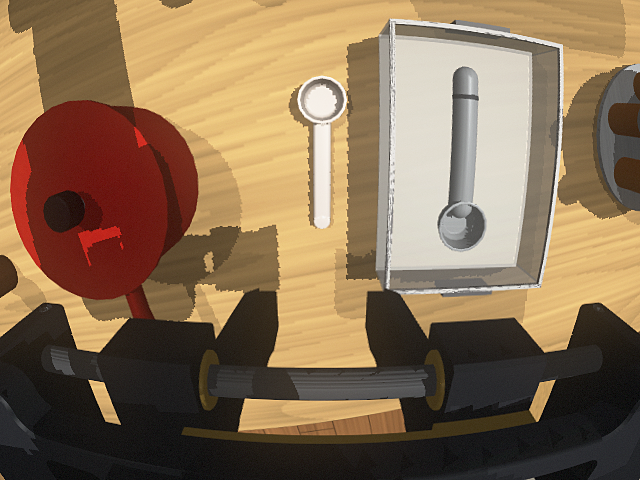

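```bash
python3 - <<'E'
from h import *
f=lambda u,v,z:toworld('wrist',u,v,z)[:2]
C=np.array([f(390,20,60),f(562,45,60),f(545,286,60),f(385,290,60)]);c=C.mean(0)
d=(C[1]-C[2])+(C[0]-C[3]);u=-d/np.linalg.norm(d)
print(C,c,np.degrees(np.arctan2(u[1],u[0])))
n=np.array([u[1],-u[0]])
for nm,p in dict(sb=f(322,100,18),se=f(322,224,10),cb=f(462,225,30),ce=f(465,70,16),s1=f(320,150,12),s2=f(322,215,12)).items(): print(nm,p,'along',(p-c)@u,'side',(p-c)@n)
E
```

```text
[[540.04355863 115.78600242]
 [569.81486903 271.72037859]
 [794.03838207 233.17264604]
 [758.88429078  72.95276186]] [665.69527513 173.40794723] -10.407939743976067
sb [591.53924615  51.90235708] along -50.98525269851092 side 132.9030815152196
se [703.65186331  28.7944915 ] along 63.45727511614746 side 135.37698622602514
cb [724.89883809 157.61580999] along 61.08238946738092 side 4.836854639058728
ce [583.69856324 187.20137403] along -83.13943216889858 side 1.2466762880455704
s1 [635.10362421  41.09338695] along -6.184964215576429 side 135.66406372220362
s2 [694.59447244  30.65708903] along 54.21242213921589 side 135.18130198978852
```

```bash
python3 -c "
from h import *
print(arm.hand_in())"
```

```text
the job is handed in; nothing more can be done
None
```

I handed the job in at about 30 s of the 115 s allowed: the squat jar stands in the pan with the lid seated over it, the scoop lies lengthwise down the middle of the box, and the spoon lies hollow side up beside the box, about 3 cm clear.

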